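Strip the gauge and put the bench tools back in their foam inserts

ROBOT

A 7-joint arm with a two-finger parallel gripper is mounted at the origin on a cart in front of the work surface, level with it; the furniture and walls round the work are solid. World frame = base frame: x ahead of the robot, y to its left, z up, the work surface at z = 0. Lengths are in m, angles in rad, forces in N, time in s.
With the tool pointing down it reaches from about 0.4 to 0.875 m from the base axis. Payload 19.3 kg.
Tool frame: the origin (TCP) lies at the very end of the fingers, on their centre line; the grasp point (between the pads) lies 19 mm behind it; z points along the fingers, y is the line along which they close (so a half turn about z gives the same grasp; the last joint's range is limited). The gripper opens to 85 mm and grips with 20 to 120 N. Pads are 22 mm wide; open, the fingers measure 114 mm over their backs; the gripper's body (76 mm by 85 mm) begins 54 mm behind the grasp point. The pads swing forward as they close: fully open they stand 13 mm farther back than shut.
Start: joints at [-0.07, 0.521, -0.036, 1.599, 0.021, 1.021, -0.113], TCP at [0.625, -0, 0.231] pointing down, gripper open.
Joint ranges: [-2.91, 2.91], [-0.3, 2.13], [-1.5, 1.42], [0.17, 2.43], [-1.26, 4.41], [0.16, 1.93], [-2.52, 2.52]. Speed limits (rad/s): [1.89, 1.89, 2.39, 2.39, 3.01, 3.01, 3.01].

INTERFACE

Orientations are given as [roll, pitch, yaw] about the fixed x, y, z axes, in that order (R = Rz(yaw) Ry(pitch) Rx(roll)).
In Python, from workcell import bot gives the robot as it stands.
- The arm moves only by the shell command python3 -m crank 'ROWS' [FORCE]. ROWS is a JSON object of lists of equal length, an entry for each row: "travel": the shift along the world's x, y, z in cm, a list of three; "turn": the turn, a rotation vector about the world's x, y, z in degrees, a list of three; "gripper": the closure, from 0 (fully open) to 1 (shut). A call has exactly 5 rows; each row is the pose to reach, as a shift and turn from the pose commanded when the call began; what a row does not reach only later rows make up. A row lasts 1/10 s, in which the tool goes at most 50 mm and 8.59 degrees, less where a joint would pass 70% of its speed; a pose out of reach is approached as far as the arm can. A call with a gripper value outside its range is refused whole. The fingers move at their own pace and stop on an object; FORCE is the grip in N (left out, the last holds). Time passes only in rows, so rows that repeat a pose let the fingers close, or fill a call up. It gives the time, the measured TCP pose, the force, the opening and the grip force at its end, in the units of the state.
- bot.observe(): the state, without advancing time (a new reading comes with each control period).
- bot.grab_frame(name): name is "scene" or "side" or "wrist"; returns a dict with "pixels" (384x512x3 uint8, red, green, blue), "fx", "fy", "cx", "cy" (pixels), "extrinsics" (4x4, takes a point from world to camera coordinates). Camera axes: x right, y down, z forward; pixel columns grow to the right and rows downward; lengths in m; the calibration is good to about 2 mm. A picture is of the moment at which its call begins. There is no depth.
- bot.job_done(): hands the job in; it is judged then, once.
The state is a dict: "clock": time; "qpos": joint angles; "qd": joint speeds; "joint_efforts": joint torques, N m; "position": TCP position; "tool_rot": TCP orientation; "force": force on the tool from outside, world axes, zero at the start; "moment": the same for the moment, N m; "grip_width": finger opening in m; "finger_force": force on a finger pad.
Only numpy, scipy, OpenCV 4.12 (cv2) and the standard library are available. Lean on these libraries where they do the work, as an engineer would, in place of code of your own. Each camera call takes 0.05 s, during which the arm holds its last target. There are 200 camera calls.

TASK

Put the four tools away in the blue tray, each seated right down in the foam insert cut for it: the red stop from the strip gauge and, from the left of the tray, the blue-handled cutters, the glue bottle (upright) and the brown rubber block. The stop is captive in the gauge's T-track: slide it out through the open end of the track before you lift it. Leave the small red dish where it stands.

Things in the scene. Friction and masses are not known exactly. Their poses are not given: they have to be found in the camera images.
- stop: Red stop, sliding freely but captive in the T-track at the start. Origin: centre of the underside of its steel T-foot; x along the track, z up. Foot 36 (x) x 24 (y), 5 thick; red body 36 (x) x 40 (y) mm from 13.5 to 39.5 mm above the origin, black knob above it to 55. Grip the red body with the fingertips at least 16 mm above the origin, to stay clear of track and foam.
- cutters: Cutters with blue handles, lying flat, 122 x 45 x 12 mm. Origin: middle of the underside. x runs along them to the steel head (head tip x = +61 mm, handle ends x = -61). The V of the handles is 45 mm wide at its ends, about 32 at the origin, 16 at x = +33; head 20 wide. Grip across the handles near the origin, fingers closing along y.
- glue: White glue bottle with a blue nozzle, upright. Origin: centre of its underside, z up. Body 36 mm in diameter up to 84 mm, nozzle (20 mm) up to 122 mm. Grip the body near its top, 70 to 80 mm up, so that the nozzle keeps clear of the palm.
- block: Brown-red rubber block, 35 (x) x 70 (y) x 28 (z) mm, lying flat. Origin: centre of the underside. Grip across the 35 mm. (The one left of the tray; a like block far off to the right belongs to the room.)
- ins_stop: Foam insert for the stop: rectangular hole 36 (x) x 48 (y) mm for its T-foot (stop's x along the insert's y, either way round), floor 14 mm above origin. All four inserts: fixed, black with yellow hole floors, 130 (x) x 150 (y) x 24 mm, origin centre of underside, hole in the middle; they lie 2 x 2 in a blue tray (walls 3 mm below the foam's top), turned alike, places swapped at each start.
- ins_cutters: Foam insert (see ins_stop) with a hole shaped like the cutters, 132 mm long, floor 14 mm above origin: wide end (58) for the handles at -y, narrow end (32) for the head at +y; the cutters' x goes along +y, their origin to the middle. A finger channel, y = -22 to 22 mm, floor 10 mm above origin, crosses the whole insert along x, so fingers that close along x have room.
- ins_glue: Foam insert (see ins_stop) with a round hole 48 mm in diameter, floor 10 mm above the origin (14 mm deep), for the glue bottle.
- ins_block: Foam insert (see ins_stop) with a rectangular hole 47 (x) x 82 (y) mm, floor 10 mm above the origin, for the rubber block (its y along the insert's y, either way round). A finger channel, y = -22 to 22 mm, as deep as the hole, crosses the whole insert along x.
- gauge: Fixed strip gauge: plywood base 260 x 92 mm with an aluminium T-track, 40 mm wide, top 27 mm above the table. Origin: at table level below the middle of the track's open end; x runs along the slot into the track, z up; a black cap shuts the far end. The stop's origin rides on y = 0, 15 mm up; slide it level towards -x: free to lift once its origin is past x = -18 mm.
- dish: Small red dish, 51 mm across, 28 mm high, a bystander between the tray and the cardboard stack. Origin: centre of the underside. To be left alone.
Mind the look-alikes: they are no part of the job. There is more than one size of the cutters; the one meant has the size given above.

How it is judged:
By the outcome, as a careful person would: the job done as asked, in the order asked, and still so for the second after the job is handed in, with the robot touching nothing.
It also fails if it takes over 112 s, if anything falls off the work surface, if the arm or the gripper's body presses on something with over 40 N, if the wrist force passes 120 N, or if a joint passes its speed limit or range.

## Working session

There is one attempt and no reset: what is moved stays moved. The work goes in short steps, Python scripts to look and compute and a shell command to move; the robot and the scene stay as the last step left them, time stands still between calls to the robot, and variables do not carry over. Pictures are saved under pics/ and viewed, at most 17 in all, crops included, and the job is handed in when it is done.

```bash
mkdir -p pics; ls; cat > h.py <<'E'
import numpy as np, cv2
from workcell import bot
def snap(n,f):
    d=bot.grab_frame(n); cv2.imwrite(f'pics/{f}.png',d['pixels'][:,:,::-1])
    np.savez(f'pics/{f}.npz',**d); return d
def load(f): return np.load(f'pics/{f}.npz')
def px2w(d,u,v,z):
    E=np.array(d['extrinsics']);R=E[:3,:3];t=E[:3,3];c=-R.T@t
    r=R.T@np.array([(u-d['cx'])/d['fx'],(v-d['cy'])/d['fy'],1]); return c+r*(z-c[2])/r[2]
def w2px(d,p):
    E=np.array(d['extrinsics']);q=E[:3,:3]@np.array(p)+E[:3,3]
    return np.array([d['fx']*q[0]/q[2]+d['cx'],d['fy']*q[1]/q[2]+d['cy']])
E
python3 - <<'E'
from h import *
a=[snap(n,n+'0') for n in('scene','side','wrist')]
for d in a:
    E=np.array(d['extrinsics']);print(d['fx'],-E[:3,:3].T@E[:3,3],E[2,:3])
im=[cv2.imread(f'pics/{n}0.png') for n in('scene','side','wrist')]
cv2.imwrite('pics/scene0b.png',cv2.resize(im[0],(800,600),interpolation=cv2.INTER_CUBIC))
cv2.imwrite('pics/side0b.png',cv2.resize(im[1],(800,600),interpolation=cv2.INTER_CUBIC))
s=bot.observe();print(s)
E
```

```text
pics
386.69478779239927 [0.10842019 0.85244193 0.90034116] [ 0.33442696 -0.66644047 -0.66634504]
412.0796253292024 [-0.02196944 -1.08208504  0.76524687] [ 0.39817383  0.76814771 -0.50140472]
280.73852329705676 [0.62490996 0.07231419 0.37441008] [-0.00125907 -0.28591021 -0.95825558]
{'clock': 0.15, 'qpos': array([-0.07021007,  0.52186724, -0.03630844,  1.59982738,  0.02117797,
        1.02109101, -0.11282033]), 'qd': array([ 0.00069036, -0.00232111, -0.00087922, -0.00051422,  0.00101065,
       -0.0019335 , -0.00041866]), 'joint_efforts': array([ 4.00798544e-04, -9.27376485e+01,  1.98035471e+00, -3.70049715e+01,
        1.79930578e-02,  6.46477114e-03, -1.41420460e-05]), 'position': array([ 6.24773557e-01, -2.59088180e-05,  2.30882086e-01]), 'tool_rot': array([-3.14078479e+00,  4.31569838e-05,  1.57074489e+00]), 'force': array([ 0.53511338,  1.20919716, -0.33087245]), 'moment': array([-0.01899256,  0.02160225, -0.07539855]), 'finger_force': 0.0, 'grip_width': 0.08505841934527962}
```

View pics/scene0b.png

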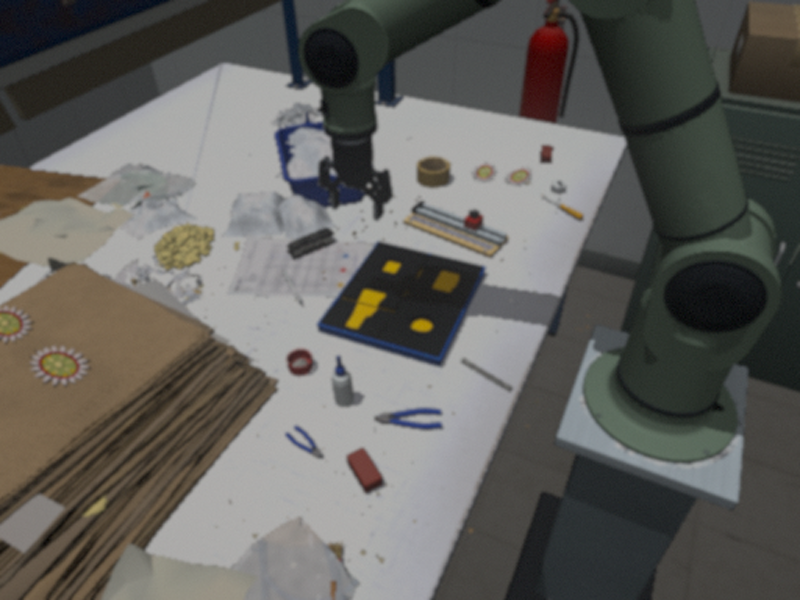

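View pics/side0b.png

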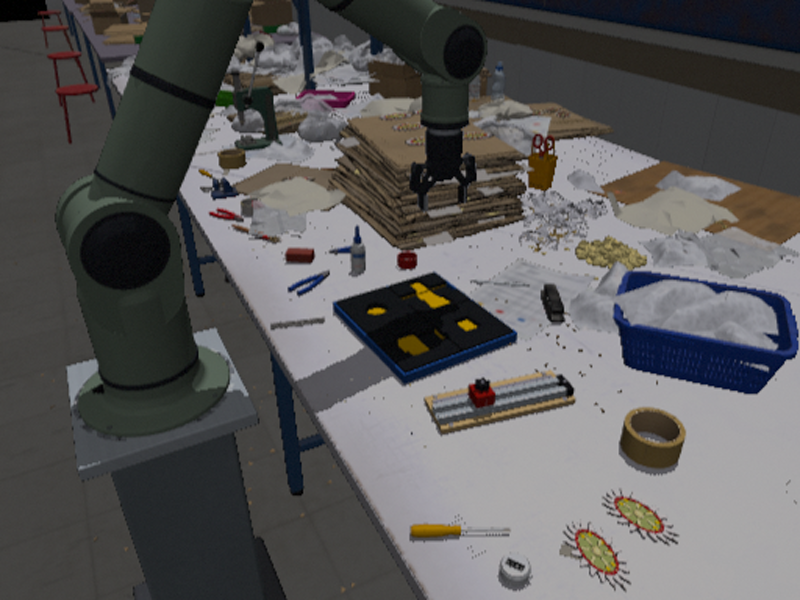

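The scene picture (800x600) shows the tray centred at about (403,300), the big cutters at (410,418), the glue at (343,385), the block at (365,468) and the stop at (473,220). The small cutters at (303,442) are the look-alike. I'll enlarge both views.

```bash
python3 - <<'E'
from h import *
im=cv2.imread('pics/scene0.png')[125:320,175:345]
cv2.imwrite('pics/c1.png',cv2.resize(im,None,fx=3,fy=3,interpolation=cv2.INTER_CUBIC))
im=cv2.imread('pics/side0.png')[140:285,175:375]
cv2.imwrite('pics/c2.png',cv2.resize(im,None,fx=4,fy=4,interpolation=cv2.INTER_CUBIC))
E
```

```text
(no output)
```

View pics/c1.png

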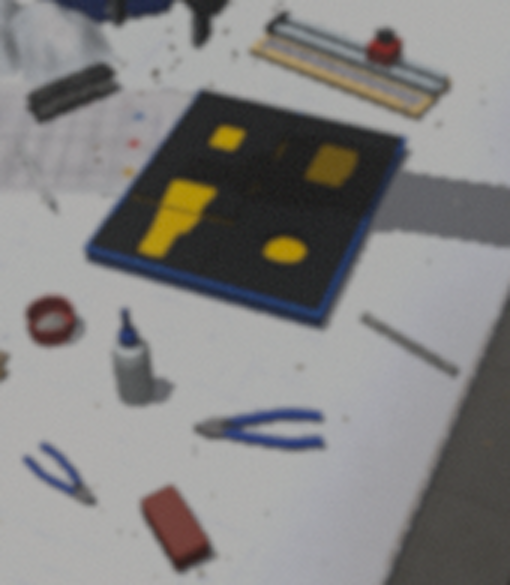

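View pics/c2.png

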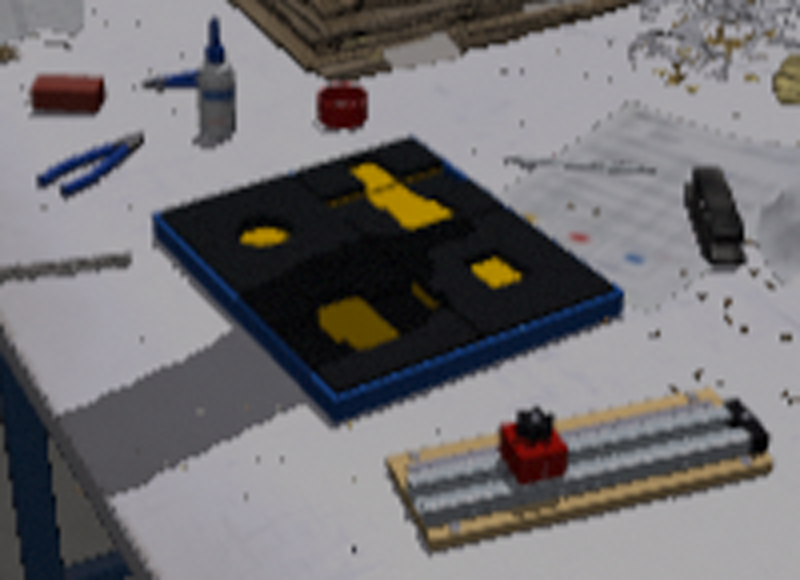

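Tray corners and tool features are readable in both crops, so I'll triangulate them.

```bash
cat >> h.py <<'E'
def tri(ds,uvs):
    P=[np.array([[d['fx'],0,d['cx']],[0,d['fy'],d['cy']],[0,0,1]])@np.array(d['extrinsics'])[:3] for d in ds]
    x=cv2.triangulatePoints(P[0],P[1],np.float64(uvs[0]),np.float64(uvs[1])).ravel(); x=x[:3]/x[3]
    return x,max(np.linalg.norm(w2px(d,x)-u) for d,u in zip(ds,uvs))
E
python3 - <<'E'
from h import *
A,B=load('scene0'),load('side0')
a=lambda p:(175+p[0]/3-.33,125+p[1]/3-.33); b=lambda p:(175+p[0]/4-.37,140+p[1]/4-.37)
np.set_printoptions(precision=4,suppress=True)
for n,p,q in [('tray hx-y',(203,92),(620,292)),('lx-y',(405,138),(335,395)),('lx+y',(322,308),(157,215)),('hx+y',(90,245),(412,138)),
 ('nozzle',(124,310),(214,18)),('glue base',(137,398),(215,138)),('cut tip',(196,429),(141,137)),('cut h1',(322,414),(64,191)),('cut h2',(322,442),(40,182)),
 ('knob',(385,33),(535,413)),('hole glue',(285,250),(265,237)),('hole stop',(227,138),(496,271)),('hole block',(332,166),(358,323)),('dish',(51,305),(342,90)),
 ('base near tray',(420,116),(388,460)),('track open?',(440,88),(415,493)),('cap',(277,22),(745,425))]:
    print(n,*tri([A,B],[a(p),b(q)]))
for z,pts in [(.028,[(143,500),(172,485),(210,543),(182,555)]),(0.006,[(196,429),(322,414),(322,442)]),(0,[(137,398)])]:
    print(z,*[px2w(A,*a(p),z) for p in pts])
for z,pts in [(.028,[(36,75),(103,76)]),(0,[(32,107),(103,111)])]:
    print(z,*[px2w(B,*b(p),z) for p in pts])
E
```

```text
tray hx-y [ 0.6868 -0.1972  0.0215] 0.3303206876680421
lx-y [ 0.4199 -0.2119  0.0242] 0.08514131962841046
lx+y [0.4011 0.0889 0.0257] 0.006958019685403143
hx+y [0.6678 0.1079 0.0241] 0.10519353529799856
nozzle [0.532  0.2512 0.1212] 0.07964115116803995
glue base [ 0.5278  0.2509 -0.006 ] 0.7198768021176317
cut tip [0.4551 0.2663 0.0054] 0.11210344294151976
cut h1 [0.3533 0.2    0.0066] 0.1347661529153698
cut h2 [0.3404 0.2293 0.0052] 0.3216225486630488
knob [ 0.5013 -0.3491  0.0704] 0.540601745529256
hole glue [0.4731 0.0209 0.0191] 0.06046502773213328
hole stop [ 0.6155 -0.1239  0.0226] 0.04774972577946526
hole block [ 0.4817 -0.132   0.0194] 0.11637762219192223
dish [0.6485 0.2111 0.0352] 0.48850598553110053
base near tray [ 0.4251 -0.2805  0.0094] 0.6653636906505681
track open? [ 0.4175 -0.332   0.0209] 0.724170793573673
cap [ 0.6653 -0.3805  0.0225] 0.23684587500655657
0.028 [0.4534 0.369  0.028 ] [0.4377 0.3444 0.028 ] [0.3808 0.3819 0.028 ] [0.3969 0.4021 0.028 ]
0.006 [0.4552 0.2666 0.006 ] [0.3539 0.1994 0.006 ] [0.3411 0.2296 0.006 ]
0 [0.5273 0.2541 0.    ]
0.028 [0.3959 0.4017 0.028 ] [0.4551 0.3668 0.028 ]
0 [0.3845 0.389  0.    ] [0.4449 0.3461 0.    ]
```

View pics/wrist0.png

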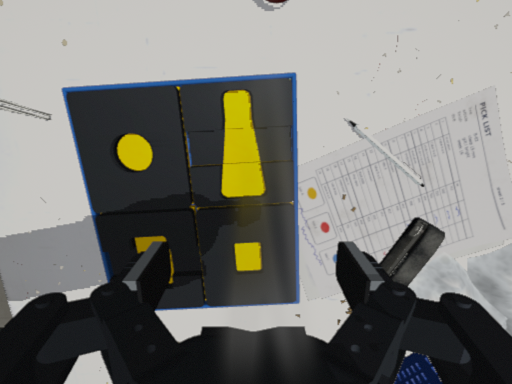

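Triangulation fits the given sizes:

| Item | Measured pose |
|---|---|
| Tray corners | about 267 x 301 mm, yaw about 3.4°, z about 0.024 |
| Glue | nozzle at z = 0.121 |
| Cutters | 120 mm long, yaw about 25.5°, origin about (0.401, 0.240) |
| Block | (0.417, 0.374), long axis about -33° |
| Stop | (0.501, -0.349), track yaw about -11° |

The wrist picture shows the holes: glue top left, cutters top right (narrow end towards +y), block bottom left and stop bottom right. Next I move over the stop.

```bash
python3 -m crank '{"travel":[[-1.2,-3.6,0],[-2.4,-7.2,0],[-3.6,-10.8,0],[-4.8,-14.4,0],[-6,-18,0]],"turn":[[0,0,0],[0,0,0],[0,0,0],[0,0,0],[0,0,0]],"gripper":[0,0,0,0,0]}'
python3 -m crank '{"travel":[[-1.6,-4.3,0],[-3.2,-8.6,0],[-4.8,-12.9,0],[-6.4,-17,0],[-6.4,-17,0]],"turn":[[0,0,-3],[0,0,-6],[0,0,-9],[0,0,-11],[0,0,-11]],"gripper":[0,0,0,0,0]}'
python3 - <<'E'
from h import *
d=snap('wrist','w1'); im=cv2.imread('pics/w1.png'); cv2.imwrite('pics/w1b.png',cv2.resize(im,(800,600),interpolation=cv2.INTER_CUBIC))
s=bot.observe();print(s['position'],s['tool_rot'],s['clock'],w2px(d,[.5013,-.3491,.07]))
E
```

```text
clock: 0.65
position: [0.5642, -0.1814, 0.2312]
tool_rot: [-3.141, -0.0, 1.571]
force: [-0.1, -1.1, 0.5]
grip_width: 0.0853
finger_force: 0.0
clock: 1.15
position: [0.4974, -0.3561, 0.2311]
tool_rot: [-3.14, 0.003, 1.37]
force: [-0.5, 0.3, 0.1]
grip_width: 0.0854
finger_force: 0.0
[ 0.49912895 -0.35290924  0.23099165] [-3.14073500e+00  9.01583519e-04  1.37377998e+00] 1.2 [255.16261681 170.57434363]
```

View pics/w1b.png

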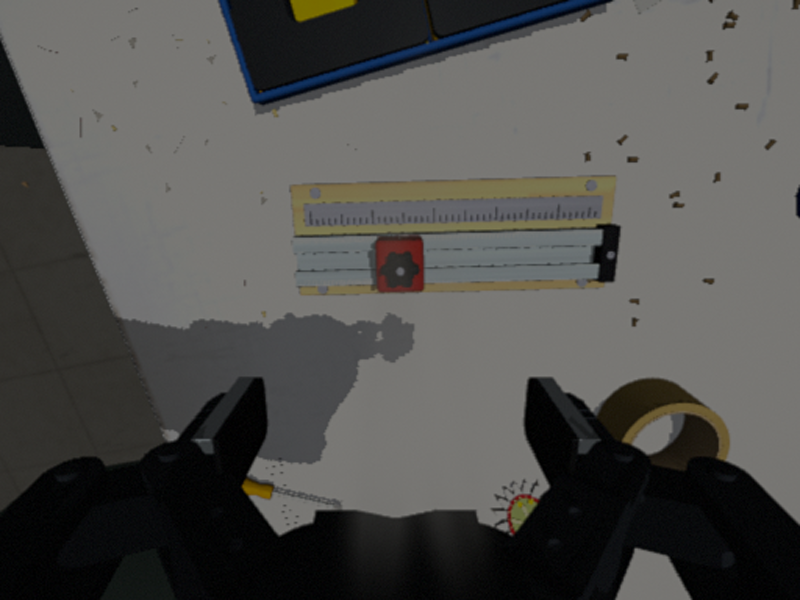

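The wrist view shows the knob at (400,271), the red body top from (377,237) to (424,291), the open end of the track at (295,237)-(298,286), and the cap at (600,229)-(601,282).

```bash
python3 - <<'E'
from h import *
np.set_printoptions(precision=4,suppress=True)
d=load('w1'); f=lambda u,v,z: px2w(d,u*.64-.18,v*.64-.18,z)
o=[f(295,237,.027),f(298,286,.027)]; e=[f(600,229,.027),f(601,282,.027)]
for p in o+e: print(p)
mo=sum(o)/2; me=sum(e)/2; dr=(me-mo)[:2]; print('len',np.linalg.norm(dr),'yaw',np.degrees(np.arctan2(dr[1],dr[0])), 'w',np.linalg.norm(o[0]-o[1]))
dr/=np.linalg.norm(dr)
for p in (f(400,271,.07),f(400.5,264,.0545)): r=p[:2]-mo[:2]; print('stop',p,'x',r@dr,'y',dr[0]*r[1]-dr[1]*r[0])
E
```

```text
[ 0.4238 -0.3182  0.027 ]
[ 0.4156 -0.3575  0.027 ]
[ 0.6608 -0.3598  0.027 ]
[ 0.6587 -0.4032  0.027 ]
len 0.24395956933550508 yaw -10.312232388347013 w 0.040063466621541914
stop [ 0.5014 -0.3522  0.07  ] x 0.08295275702735178 y 0.0004939893688279823
stop [ 0.5023 -0.3505  0.0545] x 0.08349021308960429 y 0.002325626068966408
```

Stop at (0.502, -0.351), x = 83 mm from the open end, track yaw about -10.4°. Descend to TCP z = 0.033 and grip.

```bash
python3 -m crank '{"travel":[[0.1,-0.1,-4],[0.1,-0.1,-8],[0.1,-0.1,-12],[0.1,-0.1,-15],[0.1,-0.1,-16]],"turn":[[0,0,0.6],[0,0,0.6],[0,0,0.6],[0,0,0.6],[0,0,0.6]],"gripper":[0,0,0,0,0]}' 40
python3 -m crank '{"travel":[[0,0,-1.2],[0,0,-2.4],[0,0,-3.6],[0,0,-3.8],[0,0,-3.8]],"turn":[[0,0,0],[0,0,0],[0,0,0],[0,0,0],[0,0,0]],"gripper":[0,0,0,0,0]}'
python3 -m crank '{"travel":[[0,0,0],[0,0,0],[0,0,0],[0,0,0],[0,0,0]],"turn":[[0,0,0],[0,0,0],[0,0,0],[0,0,0],[0,0,0]],"gripper":[0.5,0.5,0.7,0.9,1]}'
python3 -m crank '{"travel":[[0,0,0],[0,0,0],[0,0,0],[0,0,0],[0,0,0]],"turn":[[0,0,0],[0,0,0],[0,0,0],[0,0,0],[0,0,0]],"gripper":[1,1,1,1,1]}'
```

```text
clock: 1.7
position: [0.5011, -0.3492, 0.0683]
tool_rot: [-3.138, -0.002, 1.391]
force: [-0.8, -0.4, 1.1]
grip_width: 0.0853
finger_force: 0.0
clock: 2.2
position: [0.502, -0.351, 0.0333]
tool_rot: [-3.142, -0.0, 1.389]
force: [-0.3, -0.2, 0.5]
grip_width: 0.0852
finger_force: 0.0
clock: 2.7
position: [0.5022, -0.3511, 0.0338]
tool_rot: [3.141, 0.0, 1.389]
force: [-1.3, 0.0, 6.2]
grip_width: 0.0351
finger_force: 40.2
clock: 3.2
position: [0.5022, -0.3511, 0.0338]
tool_rot: [3.141, 0.0, 1.389]
force: [-1.5, -0.3, 6.4]
grip_width: 0.0354
finger_force: 40.2
```

Grip is good at 35 mm. Slide out along -x of the track (-0.9836, +0.1805).

```bash
python3 -m crank '{"travel":[[-0.49,0.09,0.05],[-1.48,0.27,0.05],[-2.95,0.54,0.05],[-4.43,0.81,0.05],[-5.9,1.08,0.05]],"turn":[[0,0,0],[0,0,0],[0,0,0],[0,0,0],[0,0,0]],"gripper":[1,1,1,1,1]}'
python3 -m crank '{"travel":[[-1.48,0.27,0],[-2.95,0.54,0],[-4.43,0.81,0],[-5.41,0.99,0],[-5.41,0.99,0]],"turn":[[0,0,0],[0,0,0],[0,0,0],[0,0,0],[0,0,0]],"gripper":[1,1,1,1,1]}'
python3 - <<'E'
from h import *
s=bot.observe(); p=s['position'][:2]-np.array([.4197,-.33785]); a=np.radians(-10.4); print(p@[np.cos(a),np.sin(a)],s['force'])
E
```

```text
clock: 3.7
position: [0.4416, -0.34, 0.0338]
tool_rot: [-3.141, 0.0, 1.389]
force: [1.2, -1.3, -1.1]
grip_width: 0.0353
finger_force: 40.2
clock: 4.2
position: [0.3873, -0.3302, 0.0339]
tool_rot: [-3.141, -0.0, 1.388]
force: [0.2, -0.1, -1.2]
grip_width: 0.0352
finger_force: 40.1
-0.03324024823005974 [ 0.18475508 -0.09824015 -1.16733876]
```

```bash
python3 -m crank '{"travel":[[0,0,2],[0,0,4.5],[0,0,7],[0,0,9],[0,0,10]],"turn":[[0,0,0],[0,0,0],[0,0,0],[0,0,0],[0,0,0]],"gripper":[1,1,1,1,1]}'
python3 -m crank '{"travel":[[2.5,2.2,0],[5,4.4,0],[7.5,6.6,0],[10,8.8,0],[12.5,11,0]],"turn":[[0,0,-8],[0,0,-16],[0,0,-24],[0,0,-32],[0,0,-40]],"gripper":[1,1,1,1,1]}'
python3 -m crank '{"travel":[[2.5,2.3,0],[5,4.6,0],[7.5,6.9,0],[10.1,9.5,0],[10.1,9.5,0]],"turn":[[0,0,-8],[0,0,-16],[0,0,-24],[0,0,-32],[0,0,-36]],"gripper":[1,1,1,1,1]}'
python3 -m crank '{"travel":[[0,0,0],[0,0,-1],[0,0,-2],[0,0,-3],[0,0,-4]],"turn":[[0,0,0],[0,0,0],[0,0,0],[0,0,0],[0,0,0]],"gripper":[1,1,1,1,1]}'
python3 - <<'E'
from h import *
d=snap('wrist','w2'); im=cv2.imread('pics/w2.png'); cv2.imwrite('pics/w2b.png',cv2.resize(im,(800,600),interpolation=cv2.INTER_CUBIC))
s=bot.observe();print(s['position'],s['tool_rot'],s['clock'],s['force'],s['qpos'])
E
```

```text
clock: 4.7
position: [0.3899, -0.3307, 0.1354]
tool_rot: [3.139, 0.001, 1.39]
force: [0.3, -0.4, -1.6]
grip_width: 0.0357
finger_force: 40.5
clock: 5.2
position: [0.515, -0.2191, 0.1333]
tool_rot: [-3.141, 0.0, 0.686]
force: [0.2, -1.2, -1.9]
grip_width: 0.0349
finger_force: 40.4
clock: 5.7
position: [0.618, -0.1198, 0.1325]
tool_rot: [-3.14, -0.0, 0.064]
force: [-0.8, 0.8, -1.5]
grip_width: 0.0353
finger_force: 40.4
clock: 6.2
position: [0.6144, -0.1258, 0.0926]
tool_rot: [-3.141, 0.001, 0.063]
force: [-0.2, -0.2, -1.4]
grip_width: 0.0353
finger_force: 40.5
[ 0.61385013 -0.12546571  0.09118173] [-3.14106679e+00  2.22441927e-03  6.27262449e-02] 6.25 [-1.94178823  0.94473063 -4.34635168] [-0.13950324  0.73331625  0.37728035  1.71524459 -0.36400876  0.76527112
 -1.09252677]
```

View pics/w2b.png

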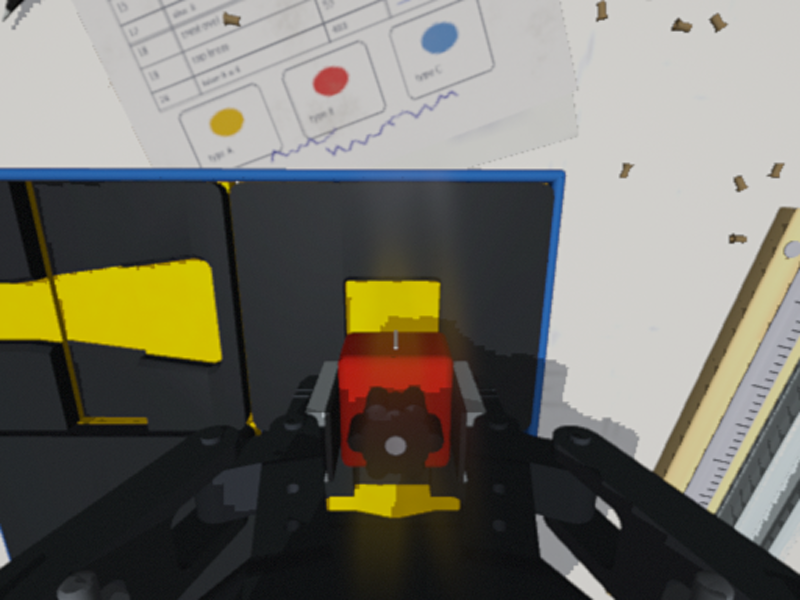

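The stop is held over its insert. The visible hole edge runs from (346,281) to (440,280), and the tray corner is at (563,172).

```bash
python3 - <<'E'
from h import *
np.set_printoptions(precision=4,suppress=True)
d=load('w2'); f=lambda u,v,z: px2w(d,u*.64-.18,v*.64-.18,z)
for n,u,v,z in [('hole L',346,281,.027),('hole R',440,280,.027),('corner',563,172,.024),('foam R',556,183,.027),('foam L',230,183,.027),('cut wide+x... ',210,260,.017),('cut wide -x',220,362,.017)]: print(n,f(u,v,z))
R=np.array([[np.cos(.0593),-np.sin(.0593)],[np.sin(.0593),np.cos(.0593)]])
m=(f(346,281,.027)+f(440,280,.027))[:2]/2; print('hole c',m-R@[.018,0], 'from foam', (f(556,183,.027)+f(230,183,.027))[:2]/2-R@[.065,0])
print(np.linalg.norm(f(346,281,.027)-f(440,280,.027)),np.linalg.norm(f(556,183,.027)-f(230,183,.027)))
E
```

```text
hole L [ 0.6343 -0.1007  0.027 ]
hole R [ 0.6377 -0.1467  0.027 ]
corner [ 0.6919 -0.1992  0.024 ]
foam R [ 0.6868 -0.1957  0.027 ]
foam L [ 0.6773 -0.046   0.027 ]
cut wide+x...  [ 0.6384 -0.0306  0.017 ]
cut wide -x [ 0.5822 -0.0328  0.017 ]
hole c [ 0.618  -0.1248] from foam [ 0.6172 -0.1247]
0.046091373542953604 0.15003128393570198
```

```bash
python3 -m crank '{"travel":[[0.3,0.1,-1],[0.3,0.1,-2],[0.3,0.1,-3],[0.3,0.1,-4],[0.3,0.1,-5]],"turn":[[0,0,0],[0,0,0],[0,0,0],[0,0,0],[0,0,0]],"gripper":[1,1,1,1,1]}'
python3 -m crank '{"travel":[[0,0,-0.1],[0,0,-0.25],[0,0,-0.4],[0,0,-0.55],[0,0,-0.65]],"turn":[[0,0,0],[0,0,0],[0,0,0],[0,0,0],[0,0,0]],"gripper":[1,1,1,1,1]}'
```

```text
clock: 6.75
position: [0.6178, -0.1243, 0.0429]
tool_rot: [-3.142, 0.0, 0.063]
force: [0.5, -0.6, -2.1]
grip_width: 0.035
finger_force: 40.5
clock: 7.25
position: [0.618, -0.1243, 0.0374]
tool_rot: [3.142, -0.0, 0.063]
force: [-0.7, -0.6, -1.8]
grip_width: 0.0347
finger_force: 40.4
```

```bash
python3 -m crank '{"travel":[[0,0,-0.05],[0,0,-0.1],[0,0,-0.15],[0,0,-0.2],[0,0,-0.2]],"turn":[[0,0,0],[0,0,0],[0,0,0],[0,0,0],[0,0,0]],"gripper":[1,1,1,1,1]}'
```

```text
clock: 7.75
position: [0.618, -0.1243, 0.0358]
tool_rot: [-3.141, -0.0, 0.063]
force: [-2.5, 1.1, 7.6]
grip_width: 0.035
finger_force: 41.7
```

Contact at TCP z = 0.0358, so the foot is on the floor. Release, rise and go over the cutters.

```bash
python3 -m crank '{"travel":[[0,0,0.1],[0,0,0.1],[0,0,0.1],[0,0,0.5],[0,0,3]],"turn":[[0,0,0],[0,0,0],[0,0,0],[0,0,0],[0,0,0]],"gripper":[0.5,0,0,0,0]}'
python3 -m crank '{"travel":[[0,0,4],[0,0,8],[0,0,12],[-2,4,14],[-4,8,14]],"turn":[[0,0,0],[0,0,0],[0,0,0],[0,0,4],[0,0,8]],"gripper":[0,0,0,0,0]}'
python3 -m crank '{"travel":[[-2.2,3.6,0],[-4.4,7.2,0],[-6.6,10.8,0],[-8.8,14.4,0],[-11,18,0]],"turn":[[0,0,4],[0,0,8],[0,0,11],[0,0,14],[0,0,14]],"gripper":[0,0,0,0,0]}'
python3 -m crank '{"travel":[[-2.2,3.6,0],[-4.4,7.2,0],[-6.8,10.5,0],[-6.8,10.5,0],[-6.8,10.5,0]],"turn":[[0,0,0],[0,0,0],[0,0,0],[0,0,0],[0,0,0]],"gripper":[0,0,0,0,0]}'
python3 - <<'E'
from h import *
d=snap('wrist','w3'); im=cv2.imread('pics/w3.png'); cv2.imwrite('pics/w3b.png',cv2.resize(im,(800,600),interpolation=cv2.INTER_CUBIC))
s=bot.observe();print(s['position'],s['tool_rot'],s['clock'],s['qpos'])
E
```

```text
clock: 8.25
position: [0.6165, -0.124, 0.0637]
tool_rot: [-3.141, 0.004, 0.063]
force: [-0.2, 0.8, 1.0]
grip_width: 0.0853
finger_force: 0.0
clock: 8.75
position: [0.5786, -0.0445, 0.2082]
tool_rot: [3.141, -0.005, 0.203]
force: [1.4, 2.0, -0.5]
grip_width: 0.0855
finger_force: 0.0
clock: 9.25
position: [0.4669, 0.1369, 0.2057]
tool_rot: [-3.141, -0.001, 0.449]
force: [0.3, 0.3, -0.6]
grip_width: 0.0856
finger_force: 0.0
clock: 9.75
position: [0.3995, 0.2412, 0.2056]
tool_rot: [-3.141, -0.0, 0.449]
force: [-0.3, -0.3, 0.3]
grip_width: 0.0853
finger_force: 0.0
[0.400093   0.24043469 0.20554441] [ 3.14149932e+00 -4.09240069e-04  4.46847409e-01] 9.8 [-0.92420493  0.31947772  0.31802228  2.04314449 -0.1373271   0.7983354
 -1.64912187]
```

View pics/w3b.png

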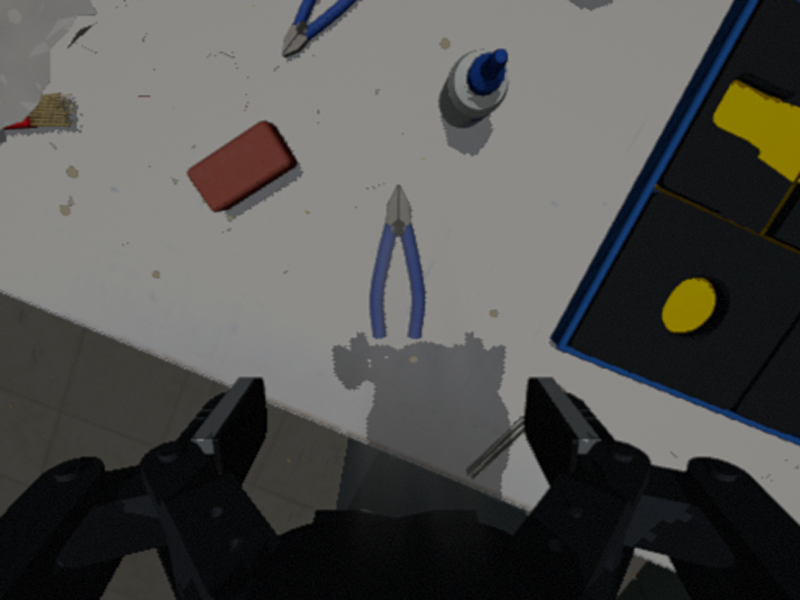

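Cutters: tip at (398,186), handle ends at (378,338) and (415,338). Block top corners are near (188,173), (265,122), (297,160) and (219,211). The glue hole and the tray corner (562,347) are also in view.

```bash
python3 - <<'E'
from h import *
np.set_printoptions(precision=4,suppress=True)
d=load('w3'); f=lambda u,v,z: px2w(d,u*.64-.18,v*.64-.18,z)
t=f(398,186,.006);h=(f(378,338,.006)+f(415,338,.006))/2;v=t-h
print('cut',(t+h)/2,np.linalg.norm(v),np.degrees(np.arctan2(v[1],v[0])))
# line centre at origin: mid of handles at half length
print('handles at mid',f(378,270,.006),f(421,270,.006))
b=[f(*p,.026) for p in [(188,173),(265,122),(296,158),(219,211)]];print('block',sum(b)/4,[np.linalg.norm(b[i]-b[i-1]) for i in range(4)])
for i,j in((0,1),(3,2)):
    v=b[j]-b[i];print(np.degrees(np.arctan2(v[1],v[0])))
print('foam corner',f(572,346,.027),'wall',f(556,346,.024))
# glue hole floor z .013 and nozzle
print('gluefloor',f(663,309,.013),f(717,300,.027),f(690,305,.013)); print('glue tip',f(500,57,.122),'body top',f(484,76,.084),'base?',f(466,98,0))
E
```

```text
cut [0.4013 0.24   0.006 ] 0.12289012706972405 25.27089017256759
handles at mid [0.3916 0.2523 0.006 ] [0.4065 0.2214 0.006 ]
block [0.4214 0.3714 0.026 ] [np.float64(0.032419244364906875), np.float64(0.06629543127166289), np.float64(0.030603169053074992), np.float64(0.06854250767165711)]
-33.91457601598794
-32.140193899947455
foam corner [0.4071 0.0895 0.027 ] wall [0.4011 0.0993 0.024 ]
gluefloor [0.4636 0.0329 0.013 ] [0.4875 0.0099 0.027 ] [0.4757 0.0154 0.013 ]
glue tip [0.5321 0.251  0.122 ] body top [0.5314 0.2506 0.084 ] base? [0.5341 0.2485 0.    ]
```

```bash
python3 -m crank '{"travel":[[0.1,-0.1,-4],[0.1,-0.1,-8],[0.1,-0.1,-12],[0.1,-0.1,-15],[0.1,-0.1,-17]],"turn":[[0,0,-0.3],[0,0,-0.3],[0,0,-0.3],[0,0,-0.3],[0,0,-0.3]],"gripper":[0,0,0,0,0]}' 40
python3 -m crank '{"travel":[[0,0,-1],[0,0,-2],[0,0,-2.8],[0,0,-3.2],[0,0,-3.2]],"turn":[[0,0,0],[0,0,0],[0,0,0],[0,0,0],[0,0,0]],"gripper":[0.3,0.3,0.3,0.3,0.3]}'
python3 -m crank '{"travel":[[0,0,0],[0,0,0],[0,0,0],[0,0,0],[0,0,0]],"turn":[[0,0,0],[0,0,0],[0,0,0],[0,0,0],[0,0,0]],"gripper":[0.5,0.6,0.7,1,1]}'
python3 - <<'E'
from h import *
d=snap('wrist','w4'); im=cv2.imread('pics/w4.png')[150:384,100:412]; cv2.imwrite('pics/w4b.png',cv2.resize(im,(800,600),interpolation=cv2.INTER_CUBIC))
E
```

```text
clock: 10.3
position: [0.4011, 0.2379, 0.0333]
tool_rot: [3.141, 0.002, 0.439]
force: [0.1, 0.3, 0.3]
grip_width: 0.0854
finger_force: 0.0
clock: 10.8
position: [0.401, 0.2397, 0.0033]
tool_rot: [-3.142, -0.0, 0.441]
force: [0.3, -0.4, -0.2]
grip_width: 0.0598
finger_force: 0.0
clock: 11.3
position: [0.401, 0.2398, 0.0041]
tool_rot: [-3.141, -0.001, 0.442]
force: [-1.2, -1.4, 11.1]
grip_width: 0.0369
finger_force: 37.9
```

View pics/w4b.png

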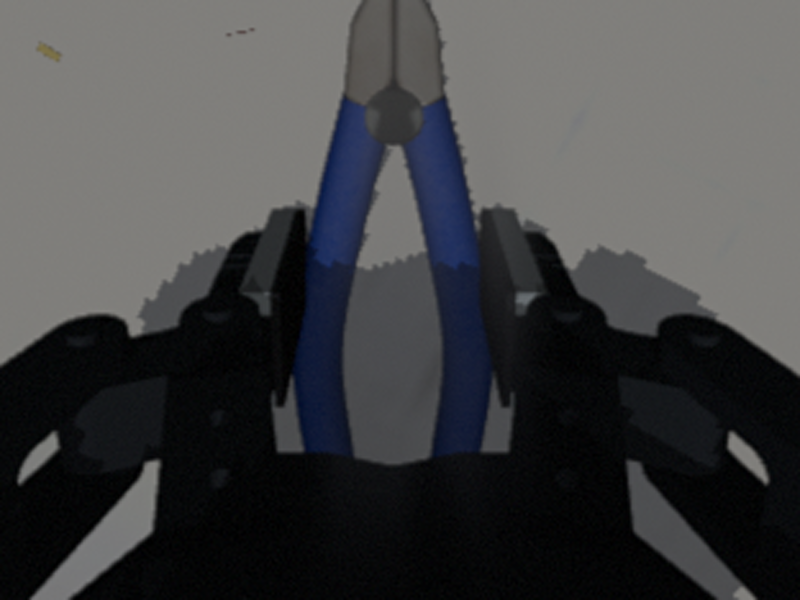

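The pads are square on the handles near the origin. Lift and carry.

```bash
python3 -m crank '{"travel":[[0,0,0],[0,0,0.5],[0,0,1.5],[0,0,3],[0,0,5]],"turn":[[0,0,0],[0,0,0],[0,0,0],[0,0,0],[0,0,0]],"gripper":[1,1,1,1,1]}' 60
python3 -m crank '{"travel":[[0,-1.5,2],[1,-3.5,4],[3,-6,5],[5.5,-8.5,5],[8,-11,5]],"turn":[[0,0,6],[0,0,13],[0,0,20],[0,0,27],[0,0,34]],"gripper":[1,1,1,1,1]}'
python3 -m crank '{"travel":[[2.5,-2.5,0],[5,-5,0],[7.5,-7.5,0],[10,-9,0],[12.7,-10.3,0]],"turn":[[0,0,7],[0,0,14],[0,0,21],[0,0,28],[0,0,34.3]],"gripper":[1,1,1,1,1]}'
python3 -m crank '{"travel":[[0,0,-1],[0,0,-2],[0,0,-3],[0,0,-4],[0,0,-4]],"turn":[[0,0,0],[0,0,0],[0,0,0],[0,0,0],[0,0,0]],"gripper":[1,1,1,1,1]}'
python3 - <<'E'
from h import *
d=snap('wrist','w5'); im=cv2.imread('pics/w5.png'); cv2.imwrite('pics/w5b.png',cv2.resize(im,(800,600),interpolation=cv2.INTER_CUBIC))
s=bot.observe();print(s['position'],s['tool_rot'],s['clock'],s['force'],s['qpos'])
E
```

```text
clock: 11.85
position: [0.4007, 0.2395, 0.0542]
tool_rot: [3.142, 0.001, 0.442]
force: [-0.3, 0.3, -1.1]
grip_width: 0.0356
finger_force: 57.2
clock: 12.35
position: [0.482, 0.1287, 0.1047]
tool_rot: [3.14, -0.001, 1.04]
force: [0.3, 0.1, -1.5]
grip_width: 0.0357
finger_force: 57.2
clock: 12.85
position: [0.6087, 0.0249, 0.1042]
tool_rot: [3.141, 0.001, 1.637]
force: [-0.3, 1.0, 0.0]
grip_width: 0.0355
finger_force: 57.2
clock: 13.35
position: [0.6067, 0.0272, 0.0619]
tool_rot: [-3.139, 0.0, 1.634]
force: [-0.2, -0.9, -0.8]
grip_width: 0.0353
finger_force: 57.3
[0.60722905 0.0270863  0.06271651] [-3.14024124e+00  1.69903414e-04  1.63410816e+00] 13.4 [-0.48628729  1.03122984 -0.99771952] [-0.07640779  0.71094955 -0.0962039   1.76157359  0.10053652  0.67519271
 -0.16475599]
```

View pics/w5b.png

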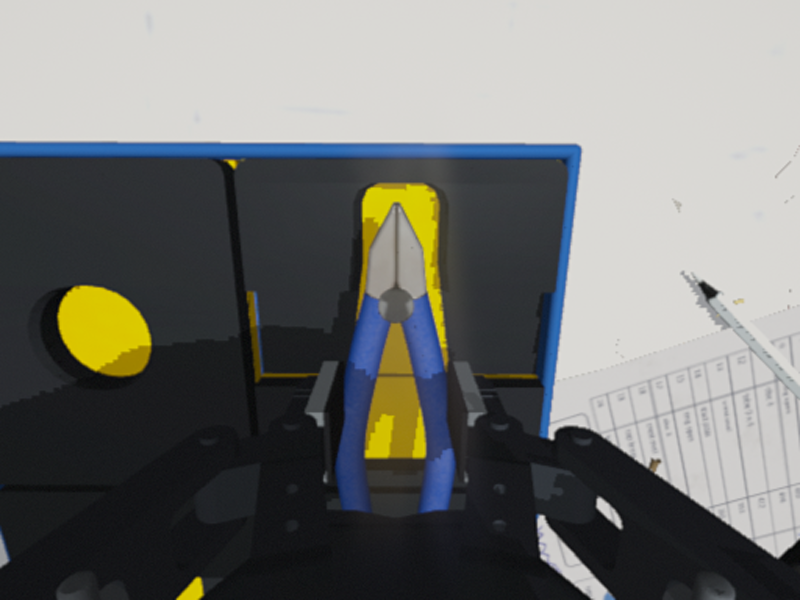

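The cutters hang over their hole. The hole's narrow end is at v=184, with edges at u=361 and 441; the head tip is at (397,204).

```bash
python3 - <<'E'
from h import *
np.set_printoptions(precision=4,suppress=True)
d=load('w5'); f=lambda u,v,z: px2w(d,u*.64-.18,v*.64-.18,z)
y=np.radians(93.6);ax=np.array([np.cos(y),np.sin(y)])
e=f(401,183,.027);print('hole end',e,'width',f(361,215,.027),f(441,215,.027),'centre',e[:2]-ax*.066)
fo=(f(238,160,.027)+f(567,160,.027))/2; print('foam',fo[:2]-ax*.075, np.linalg.norm(f(238,160,.027)-f(567,160,.027)))
t=f(397,204,.066);print('tip',t,'cut origin',t[:2]-ax*.061)
E
```

```text
hole end [0.6045 0.0954 0.027 ] width [0.5893 0.082  0.027 ] [0.6213 0.0841 0.027 ] centre [0.6086 0.0295]
foam [0.6091 0.0291] 0.12732886155622278
tip [0.6033 0.0899 0.066 ] cut origin [0.6071 0.029 ]
```

```bash
python3 -m crank '{"travel":[[0.15,0,-0.8],[0.15,0,-1.6],[0.15,0,-2.4],[0.15,0,-3.2],[0.15,0,-3.6]],"turn":[[0,0,0],[0,0,0],[0,0,0],[0,0,0],[0,0,0]],"gripper":[1,1,1,1,1]}'
python3 -m crank '{"travel":[[0,0,-0.15],[0,0,-0.3],[0,0,-0.45],[0,0,-0.6],[0,0,-0.6]],"turn":[[0,0,0],[0,0,0],[0,0,0],[0,0,0],[0,0,0]],"gripper":[1,1,1,1,1]}'
```

```text
clock: 13.9
position: [0.609, 0.0266, 0.0262]
tool_rot: [-3.14, 0.0, 1.634]
force: [0.6, 0.8, -0.7]
grip_width: 0.0358
finger_force: 57.3
clock: 14.4
position: [0.6096, 0.0267, 0.0215]
tool_rot: [3.141, -0.0, 1.634]
force: [-0.4, 1.7, 2.1]
grip_width: 0.0357
finger_force: 58.1
```

```bash
python3 -m crank '{"travel":[[0,0,-0.05],[0,0,-0.05],[0,0,0.05],[0,0,0.05],[0,0,0.05]],"turn":[[0,0,0],[0,0,0],[0,0,0],[0,0,0],[0,0,0]],"gripper":[1,1,0.3,0.2,0.2]}'
python3 -m crank '{"travel":[[0,0,2],[0,0,6],[0,0,10.5],[0,0,15],[0,0,19]],"turn":[[0,0,0],[0,0,0],[0,0,0],[0,0,0],[0,0,0]],"gripper":[0.1,0,0,0,0]}' 30
python3 -m crank '{"travel":[[-1.6,4.6,0],[-3.2,9.2,0],[-4.8,13.8,0],[-6.4,18.4,0],[-7.8,22.4,0]],"turn":[[0,0,0],[0,0,0],[0,0,0],[0,0,0],[0,0,0]],"gripper":[0,0,0,0,0]}'
python3 -m crank '{"travel":[[0,0,0],[0,0,0],[0,0,-3],[0,0,-6],[0,0,-6]],"turn":[[0,0,0],[0,0,0],[0,0,0],[0,0,0],[0,0,0]],"gripper":[0,0,0,0,0]}'
python3 - <<'E'
from h import *
d=snap('scene','s6'); w=snap('wrist','w6'); s=bot.observe();print(s['position'],s['tool_rot'],s['force'])
a=cv2.imread('pics/s6.png')[125:320,175:345]; b=cv2.imread('pics/w6.png')
a=cv2.resize(a,(349,400),interpolation=cv2.INTER_CUBIC); b=cv2.resize(b,(450,338)); b=cv2.copyMakeBorder(b,0,62,0,0,cv2.BORDER_CONSTANT)
cv2.imwrite('pics/m6.png',np.hstack([a,b]))
E
```

```text
clock: 14.9
position: [0.6094, 0.0267, 0.0218]
tool_rot: [3.141, 0.0, 1.634]
force: [0.4, -0.2, 0.3]
grip_width: 0.068
finger_force: 0.0
clock: 15.4
position: [0.6094, 0.0267, 0.2141]
tool_rot: [3.141, -0.0, 1.634]
force: [0.9, -0.5, -0.2]
grip_width: 0.085
finger_force: 0.0
clock: 15.9
position: [0.5302, 0.253, 0.2119]
tool_rot: [3.141, -0.0, 1.635]
force: [0.8, 0.9, -0.7]
grip_width: 0.0853
finger_force: 0.0
clock: 16.4
position: [0.5303, 0.2483, 0.1487]
tool_rot: [-3.137, 0.003, 1.632]
force: [-0.6, 0.5, 0.7]
grip_width: 0.0856
finger_force: 0.0
[0.53187306 0.24973445 0.15225924] [-3.14117986e+00  4.93367548e-04  1.63225052e+00] [ 0.3331512   0.25568054 -0.05459074]
```

View pics/m6.png

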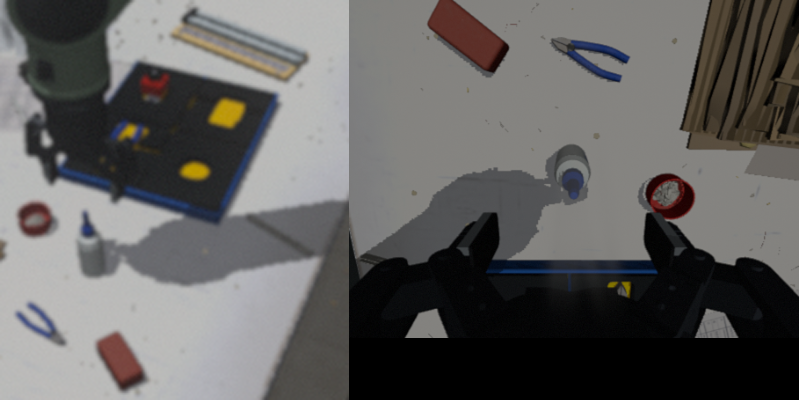

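The wrist picture shows the nozzle tip at about (572,196) in the montage, centred between the fingers. I'll check it against the projected position.

```bash
python3 - <<'E'
from h import *
np.set_printoptions(precision=4,suppress=True)
d=load('w6'); k=512/450
for z,x in ((.122,'tip'),(.084,'top')): print(x,w2px(d,[.5318,.2508,z])/k+[349,0])
print(px2w(d,(573-349)*k,197*k,.122)); print('dish',px2w(d,(671-349)*k,194*k,.028)); print(-np.array(d['extrinsics'])[:3,:3].T@d['extrinsics'][:3,3])
E
```

```text
tip [572.2717 194.6755]
top [572.2292 178.5226]
[0.5325 0.249  0.122 ]
dish [0.6485 0.2203 0.028 ]
[0.5271 0.3215 0.2944]
```

Consistent with (0.532, 0.2505). Descend and grip the bottle.

```bash
python3 -m crank '{"travel":[[0,0.1,-2],[0,0.1,-4],[0,0.1,-6],[0,0.1,-8],[0,0.1,-9.2]],"turn":[[0,0,0],[0,0,0],[0,0,0],[0,0,0],[0,0,0]],"gripper":[0,0,0,0,0]}' 30
python3 -m crank '{"travel":[[0,0,0],[0,0,0],[0,0,0],[0,0,0],[0,0,0]],"turn":[[0,0,0],[0,0,0],[0,0,0],[0,0,0],[0,0,0]],"gripper":[0.2,0.3,0.45,0.6,0.8]}'
python3 -m crank '{"travel":[[0,0,0],[0,0,0],[0,0,0],[0,0,0],[0,0,0]],"turn":[[0,0,0],[0,0,0],[0,0,0],[0,0,0],[0,0,0]],"gripper":[1,1,1,1,1]}'
```

```text
clock: 17.0
position: [0.5321, 0.2515, 0.0602]
tool_rot: [3.141, -0.0, 1.633]
force: [0.7, -1.1, 0.9]
grip_width: 0.0853
finger_force: 0.0
clock: 17.5
position: [0.532, 0.2521, 0.061]
tool_rot: [3.14, -0.001, 1.634]
force: [-2.0, 0.4, 10.5]
grip_width: 0.0328
finger_force: 28.8
clock: 18.0
position: [0.532, 0.2521, 0.061]
tool_rot: [3.14, -0.001, 1.634]
force: [-1.8, -0.4, 11.3]
grip_width: 0.0327
finger_force: 28.8
```

```bash
python3 -m crank '{"travel":[[0,0,0],[0,0,0.6],[0,0,2],[0,0,4],[0,0,6]],"turn":[[0,0,0],[0,0,0],[0,0,0],[0,0,0],[0,0,0]],"gripper":[1,1,1,1,1]}' 40
python3 -m crank '{"travel":[[-0.3,-1.5,0],[-1,-4.5,0],[-2,-8,0],[-3,-11.5,0],[-3.8,-15,0]],"turn":[[0,0,0],[0,0,0],[0,0,0],[0,0,0],[0,0,0]],"gripper":[1,1,1,1,1]}'
python3 -m crank '{"travel":[[-0.7,-3,0],[-1.2,-5.5,0],[-1.6,-7.3,0],[-1.8,-8.3,0],[-1.8,-8.3,0]],"turn":[[0,0,0],[0,0,0],[0,0,0],[0,0,0],[0,0,0]],"gripper":[1,1,1,1,1]}'
python3 - <<'E'
from h import *
d=snap('wrist','w7'); im=cv2.imread('pics/w7.png'); cv2.imwrite('pics/w7b.png',cv2.resize(im,(800,600),interpolation=cv2.INTER_CUBIC))
s=bot.observe();print(s['position'],s['tool_rot'],s['clock'],s['force'],s['qpos'])
E
```

```text
clock: 18.5
position: [0.5314, 0.2517, 0.1214]
tool_rot: [3.141, -0.0, 1.634]
force: [0.4, 0.7, 0.1]
grip_width: 0.0319
finger_force: 39.8
clock: 19.0
position: [0.4924, 0.0998, 0.1201]
tool_rot: [-3.142, 0.0, 1.634]
force: [0.7, -0.8, 0.2]
grip_width: 0.0319
finger_force: 39.8
clock: 19.5
position: [0.4751, 0.0174, 0.12]
tool_rot: [-3.142, 0.0, 1.632]
force: [-0.7, 0.3, -1.0]
grip_width: 0.032
finger_force: 39.8
[0.47543886 0.01862588 0.12000819] [ 3.14133763e+00 -1.24626093e-04  1.63288980e+00] 19.55 [ 0.02820064 -0.06559241 -1.30768925] [-0.04784817  0.46047201 -0.14882402  2.07727709  0.11492762  0.6110917
 -0.21351867]
```

View pics/w7b.png

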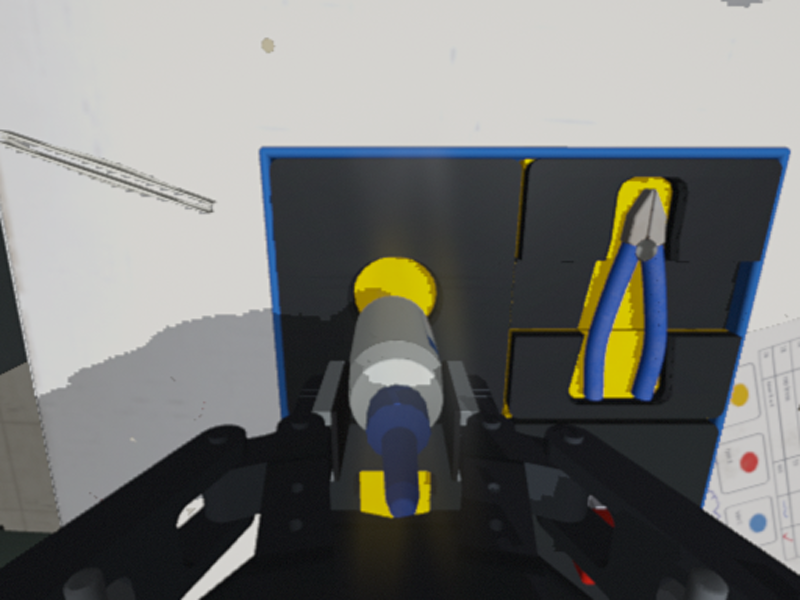

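The bottle is upright over its hole, whose rim top is at (396,257) with sides at u=354 and 437. The cutters lie in their hole.

```bash
python3 - <<'E'
from h import *
np.set_printoptions(precision=4,suppress=True)
d=load('w7'); f=lambda u,v,z: px2w(d,u*.64-.18,v*.64-.18,z)
e=f(396,257,.027);print('rim',e,'centre',e[:2]-[-.024*.0628,.024]); print(f(354,290,.027),f(437,290,.027))
a=(f(271,158,.027)+f(527,158,.027))/2;print('foam',a[:2]+np.array([.0628,-1])*.075,np.linalg.norm(f(271,158,.027)-f(527,158,.027)))
print('bottle top',f(397,385,.084+.0585),'bottom far',f(395,297,.0585))
for p,z in (((655,398),.029),((663,392),.027),((585,398),.029),((572,392),.027),((653,190),.029)): print(p,f(*p,z))
E
```

```text
rim [0.4737 0.0452 0.027 ] centre [0.4753 0.0212]
[0.4515 0.0252 0.027 ] [0.4977 0.0281 0.027 ]
foam [0.4768 0.0216] 0.13117821700381765
bottle top [0.4751 0.0275 0.1425] bottom far [0.4741 0.0315 0.0585]
(655, 398) [ 0.6332 -0.0298  0.029 ]
(663, 392) [ 0.6385 -0.0266  0.027 ]
(585, 398) [ 0.5916 -0.0324  0.029 ]
(572, 392) [ 0.5841 -0.0299  0.027 ]
(653, 190) [0.6045 0.0889 0.029 ]
```

```bash
python3 -m crank '{"travel":[[0.05,0.35,-0.5],[0.05,0.35,-1.3],[0.05,0.35,-2.2],[0.05,0.35,-3.1],[0.05,0.35,-3.8]],"turn":[[0,0,0],[0,0,0],[0,0,0],[0,0,0],[0,0,0]],"gripper":[1,1,1,1,1]}'
python3 -m crank '{"travel":[[0,0,-0.15],[0,0,-0.3],[0,0,-0.45],[0,0,-0.6],[0,0,-0.7]],"turn":[[0,0,0],[0,0,0],[0,0,0],[0,0,0],[0,0,0]],"gripper":[1,1,1,1,1]}'
```

```text
clock: 20.05
position: [0.4756, 0.0223, 0.0806]
tool_rot: [-3.141, 0.0, 1.634]
force: [-0.4, 0.1, -1.5]
grip_width: 0.0318
finger_force: 39.8
clock: 20.55
position: [0.476, 0.0222, 0.0749]
tool_rot: [3.141, -0.0, 1.634]
force: [0.3, -0.2, -0.7]
grip_width: 0.032
finger_force: 39.8
```

```bash
python3 -m crank '{"travel":[[0,0,-0.05],[0,0,-0.1],[0,0,-0.15],[0,0,-0.2],[0,0,-0.2]],"turn":[[0,0,0],[0,0,0],[0,0,0],[0,0,0],[0,0,0]],"gripper":[1,1,1,1,1]}'
```

```text
clock: 21.05
position: [0.4763, 0.0223, 0.0739]
tool_rot: [3.14, 0.0, 1.633]
force: [-6.2, -0.1, 28.6]
grip_width: 0.0319
finger_force: 44.3
```

Contact at z = 0.074, the expected seat. Release, rise clear of the nozzle and go over the block.

```bash
python3 -m crank '{"travel":[[0,0,0.15],[0,0,0.15],[0,0,0.15],[0,0,0.15],[0,0,0.15]],"turn":[[0,0,0],[0,0,0],[0,0,0],[0,0,0],[0,0,0]],"gripper":[1,0.5,0.2,0,0]}'
python3 -m crank '{"travel":[[0,0,2],[0,0,5],[0,0,8.5],[0,0,12],[0,0,14]],"turn":[[0,0,0],[0,0,0],[0,0,0],[0,0,0],[0,0,0]],"gripper":[0,0,0,0,0]}' 40
python3 -m crank '{"travel":[[-0.7,4.3,0],[-1.4,8.6,0],[-2.1,12.9,0],[-2.8,17.2,0],[-3.5,21.5,0]],"turn":[[0,0,8],[0,0,16],[0,0,24],[0,0,32],[0,0,40]],"gripper":[0,0,0,0,0]}'
python3 -m crank '{"travel":[[-0.7,4.3,0],[-1.4,8.6,0],[-2.1,13.5,0],[-2.1,13.5,0],[-2.1,13.5,0]],"turn":[[0,0,8],[0,0,13.4],[0,0,13.4],[0,0,13.4],[0,0,13.4]],"gripper":[0,0,0,0,0]}'
python3 - <<'E'
from h import *
d=snap('wrist','w8'); im=cv2.imread('pics/w8.png'); cv2.imwrite('pics/w8b.png',cv2.resize(im,(800,600),interpolation=cv2.INTER_CUBIC))
s=bot.observe();print(s['position'],s['tool_rot'],s['clock'],s['qpos'])
E
```

```text
clock: 21.55
position: [0.4759, 0.0222, 0.0742]
tool_rot: [-3.141, -0.0, 1.634]
force: [0.0, -0.3, -0.8]
grip_width: 0.0835
finger_force: 0.0
clock: 22.05
position: [0.4764, 0.0222, 0.2167]
tool_rot: [3.139, -0.0, 1.633]
force: [-0.2, 0.1, 0.1]
grip_width: 0.0855
finger_force: 0.0
clock: 22.55
position: [0.4403, 0.2388, 0.2144]
tool_rot: [3.141, 0.0, 2.337]
force: [1.2, 0.7, -0.6]
grip_width: 0.0856
finger_force: 0.0
clock: 23.05
position: [0.4192, 0.373, 0.2138]
tool_rot: [-3.141, -0.001, 2.567]
force: [0.3, -0.7, 0.1]
grip_width: 0.0855
finger_force: 0.0
[0.41978977 0.37180252 0.21388282] [-3.14062696e+00  7.51976657e-05  2.56580008e+00] 23.1 [-0.49620202  0.47128006 -0.45871075  1.77279075  0.24884807  0.95601832
 -0.06144072]
```

View pics/w8b.png

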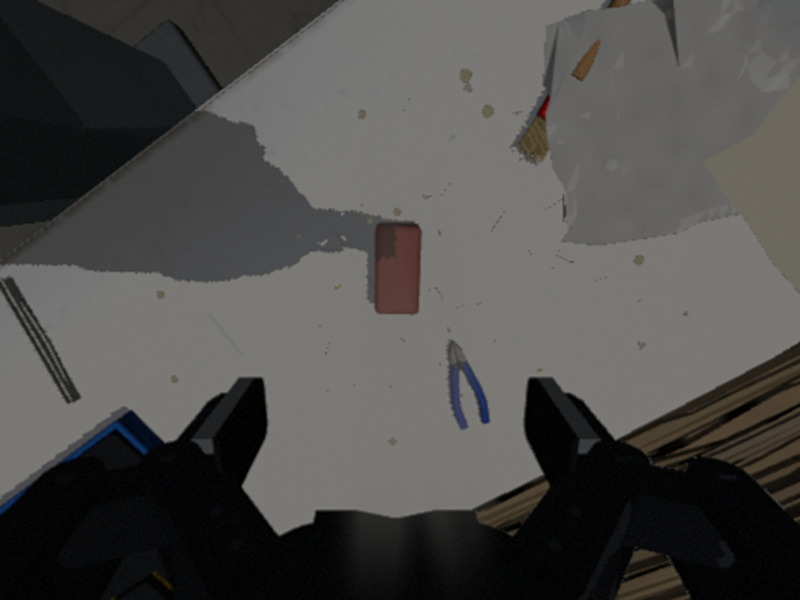

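The block top runs from (376,224) to (420,313), centred near (398,268) and aligned with the tool.

```bash
python3 - <<'E'
from h import *
np.set_printoptions(precision=4,suppress=True)
d=load('w8'); f=lambda u,v,z: px2w(d,u*.64-.18,v*.64-.18,z)
c=[f(*p,.028) for p in [(377,224),(420,225),(419,313),(376,313)]]; print(sum(c)/4)
for i in range(4):
    v=c[i]-c[i-1];print(np.linalg.norm(v),np.degrees(np.arctan2(v[1],v[0])))
E
```

```text
[0.4193 0.3747 0.028 ]
0.06954015100659665 145.82579176279285
0.03199783971781364 55.848003201527085
0.068771842877791 -32.58340239805677
0.03391663572448297 -122.81043581642341
```

```bash
python3 -m crank '{"travel":[[0,0.25,-4],[0,0.25,-8],[0,0.25,-12],[0,0.25,-15.5],[0,0.25,-17.5]],"turn":[[0,0,0],[0,0,0],[0,0,0],[0,0,0],[0,0,0]],"gripper":[0,0,0,0,0]}'
python3 -m crank '{"travel":[[0,0,-1],[0,0,-2],[0,0,-3],[0,0,-3.4],[0,0,-3.4]],"turn":[[0,0,0],[0,0,0],[0,0,0],[0,0,0],[0,0,0]],"gripper":[0,0,0,0,0.2]}'
python3 -m crank '{"travel":[[0,0,0],[0,0,0],[0,0,0],[0,0,0],[0,0,0]],"turn":[[0,0,0],[0,0,0],[0,0,0],[0,0,0],[0,0,0]],"gripper":[0.4,0.6,0.8,1,1]}'
python3 -m crank '{"travel":[[0,0,0],[0,0,0],[0,0,0.5],[0,0,2],[0,0,4]],"turn":[[0,0,0],[0,0,0],[0,0,0],[0,0,0],[0,0,0]],"gripper":[1,1,1,1,1]}'
```

```text
clock: 23.6
position: [0.4198, 0.3723, 0.0369]
tool_rot: [-3.139, -0.0, 2.564]
force: [0.1, 0.7, 0.6]
grip_width: 0.0853
finger_force: 0.0
clock: 24.1
position: [0.4199, 0.3746, 0.0052]
tool_rot: [-3.142, 0.0, 2.566]
force: [0.1, 0.1, 0.4]
grip_width: 0.0733
finger_force: 0.0
clock: 24.6
position: [0.4202, 0.3748, 0.0059]
tool_rot: [3.141, 0.0, 2.565]
force: [-1.2, -1.2, 6.1]
grip_width: 0.0344
finger_force: 40.3
clock: 25.1
position: [0.4195, 0.3745, 0.0461]
tool_rot: [-3.141, -0.0, 2.566]
force: [0.4, -0.3, -0.7]
grip_width: 0.0344
finger_force: 40.0
```

```bash
python3 -m crank '{"travel":[[0,0,3],[0,0,7],[0,0,11],[0,-1,14],[0,-4,15.5]],"turn":[[0,0,0],[0,0,0],[0,0,0],[0,0,0],[0,0,0]],"gripper":[1,1,1,1,1]}'
python3 -m crank '{"travel":[[0.6,-4,0],[1.2,-8,0],[1.8,-12,0],[2.4,-16,0],[3,-20,0]],"turn":[[0,0,-6],[0,0,-12],[0,0,-18],[0,0,-24],[0,0,-30]],"gripper":[1,1,1,1,1]}'
python3 -m crank '{"travel":[[0.8,-4.5,0],[1.6,-9,0],[2.3,-13.5,0],[3,-18,0],[3.6,-22,0]],"turn":[[0,0,-6],[0,0,-12],[0,0,-18],[0,0,-23.4],[0,0,-23.4]],"gripper":[1,1,1,1,1]}'
python3 -m crank '{"travel":[[0,-3,0],[0,-4.6,0],[0,-4.6,-3],[0,-4.6,-6],[0,-4.6,-9]],"turn":[[0,0,0],[0,0,0],[0,0,0],[0,0,0],[0,0,0]],"gripper":[1,1,1,1,1]}'
python3 - <<'E'
from h import *
d=snap('wrist','w9'); im=cv2.imread('pics/w9.png'); cv2.imwrite('pics/w9b.png',cv2.resize(im,(800,600),interpolation=cv2.INTER_CUBIC))
s=bot.observe();print(s['position'],s['tool_rot'],s['clock'],s['qpos'])
E
```

```text
clock: 25.6
position: [0.4197, 0.3369, 0.2041]
tool_rot: [3.137, 0.0, 2.569]
force: [-0.0, -1.1, 0.7]
grip_width: 0.0341
finger_force: 40.1
clock: 26.1
position: [0.4498, 0.1331, 0.2015]
tool_rot: [3.14, 0.0, 2.038]
force: [1.2, 0.7, -0.7]
grip_width: 0.0345
finger_force: 39.9
clock: 26.6
position: [0.4858, -0.0874, 0.2016]
tool_rot: [3.14, 0.0, 1.63]
force: [0.7, 0.7, -0.3]
grip_width: 0.0341
finger_force: 39.9
clock: 27.1
position: [0.486, -0.1313, 0.1105]
tool_rot: [3.14, -0.0, 1.633]
force: [0.7, -0.1, -1.6]
grip_width: 0.0341
finger_force: 40.1
[ 0.48404831 -0.13072715  0.10644651] [-3.13806318e+00 -1.66353265e-03  1.63386671e+00] 27.15 [ 0.2329878   0.51583783 -0.1144635   2.02017255  0.09624756  0.61437
  0.11744595]
```

View pics/w9b.png

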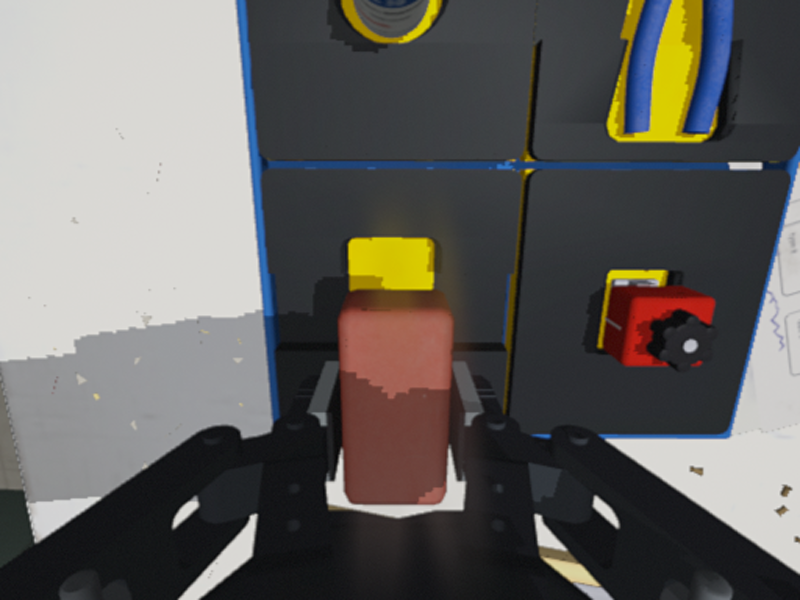

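The hole's +y rim is at v=237, u 348–435. The glue, cutters and stop all sit in their holes.

```bash
python3 - <<'E'
from h import *
np.set_printoptions(precision=4,suppress=True)
d=load('w9'); f=lambda u,v,z: px2w(d,u*.64-.18,v*.64-.18,z)
e=f(391.5,237,.027);ax=np.array([-.0628,.998]);print('hole c',e[:2]-ax*.041,np.linalg.norm(f(348,255,.027)-f(435,255,.027)))
a=(f(263,169,.027)+f(528,170,.027))/2;print('foam',a[:2]-ax*.075,np.linalg.norm(f(263,169,.027)-f(528,170,.027)))
zt=.1064-.0055+.028
t=(f(343,306,zt)+f(451,307,zt)+f(445,502,zt)+f(348,502,zt))/4;print('block',t)
s=bot.observe();print(s['position'])
E
```

```text
hole c [ 0.4842 -0.1322] 0.045534222903974256
foam [ 0.4864 -0.1327] 0.131313829342659
block [ 0.4866 -0.1327  0.1289]
[ 0.484  -0.1307  0.1064]
```

```bash
python3 -m crank '{"travel":[[0,-0.1,0],[0,-0.1,-2],[0,-0.1,-4],[0,-0.1,-6],[0,-0.1,-7.5]],"turn":[[0,0,0],[0,0,0],[0,0,0],[0,0,0],[0,0,0]],"gripper":[1,1,1,1,1]}'
python3 -m crank '{"travel":[[0,0,-0.3],[0,0,-0.6],[0,0,-0.9],[0,0,-1.1],[0,0,-1.2]],"turn":[[0,0,0],[0,0,0],[0,0,0],[0,0,0],[0,0,0]],"gripper":[1,1,1,1,1]}'
```

```text
clock: 27.65
position: [0.4869, -0.1325, 0.0366]
tool_rot: [3.14, 0.0, 1.634]
force: [0.7, -0.4, -1.3]
grip_width: 0.0341
finger_force: 40.4
clock: 28.15
position: [0.4861, -0.1324, 0.0237]
tool_rot: [3.141, 0.0, 1.633]
force: [-0.2, -0.6, -0.7]
grip_width: 0.0342
finger_force: 40.4
```

```bash
python3 -m crank '{"travel":[[0,0,-0.1],[0,0,-0.2],[0,0,-0.3],[0,0,-0.4],[0,0,-0.45]],"turn":[[0,0,0],[0,0,0],[0,0,0],[0,0,0],[0,0,0]],"gripper":[1,1,1,1,1]}'
```

```text
clock: 28.65
position: [0.4859, -0.1323, 0.0189]
tool_rot: [-3.142, -0.0, 1.634]
force: [-3.3, 1.4, 16.3]
grip_width: 0.0341
finger_force: 42.5
```

```bash
python3 -m crank '{"travel":[[0,0,0.1],[0,0,0.1],[0,0,0.1],[0,0,0.1],[0,0,0.1]],"turn":[[0,0,0],[0,0,0],[0,0,0],[0,0,0],[0,0,0]],"gripper":[1,0.3,0.3,0.3,0.3]}'
python3 -m crank '{"travel":[[0,0,2],[0,0,6],[0,0,11],[0,0,16],[0,0,20]],"turn":[[0,0,0],[0,0,0],[0,0,0],[0,0,0],[0,0,0]],"gripper":[0.3,0,0,0,0]}'
python3 -m crank '{"travel":[[1,0,4],[3,0,7],[5,0,9],[6,0,9],[6,0,9]],"turn":[[0,0,0],[0,0,0],[0,0,0],[0,0,0],[0,0,0]],"gripper":[0,0,0,0,0]}'
python3 - <<'E'
from h import *
d=snap('wrist','w10'); e=snap('side','e10'); a=cv2.imread('pics/w10.png'); b=cv2.imread('pics/e10.png')[160:260,200:340]
cv2.imwrite('pics/m10.png',np.vstack([cv2.resize(a[:240],(640,300)),cv2.copyMakeBorder(cv2.resize(b,(420,300),interpolation=cv2.INTER_CUBIC),0,0,0,220,cv2.BORDER_CONSTANT)]))
E
```

```text
clock: 29.15
position: [0.4859, -0.1323, 0.0198]
tool_rot: [-3.142, -0.0, 1.634]
force: [0.5, -0.3, -0.2]
grip_width: 0.0598
finger_force: 0.0
clock: 29.65
position: [0.4859, -0.1324, 0.2227]
tool_rot: [3.14, 0.0, 1.634]
force: [0.6, -0.4, -0.8]
grip_width: 0.0855
finger_force: 0.0
clock: 30.15
position: [0.5465, -0.1321, 0.3092]
tool_rot: [-3.141, -0.0, 1.634]
force: [-1.1, 0.3, -0.1]
grip_width: 0.0853
finger_force: 0.0
```

View pics/m10.png

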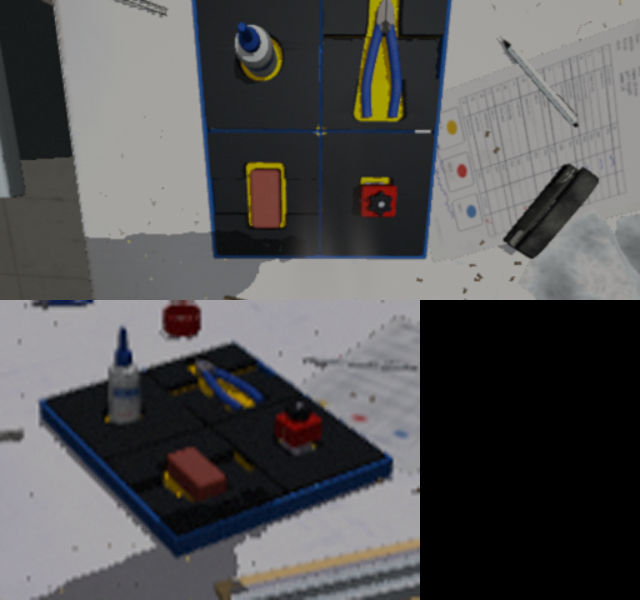

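All four tools are seated in their holes: glue (258,55), cutters (382,70), block (266,197) and stop (379,200). The dish has not been touched, so I'm handing in.

```bash
python3 -c "
from workcell import bot
print(bot.job_done())"
```

```text
the job is handed in; nothing more can be done
None
```

The job is handed in at about 30 s on the robot's clock: the stop, cutters, glue bottle (upright) and block are seated in their foam inserts, and the dish is untouched. The last pictures show all four in place, but the hand-in call gave no verdict.

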